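Pair the covered-button punches with their dies

ROBOT

A 6-joint arm with a two-finger parallel gripper is mounted at the origin on the work surface; the furniture and walls round the work are solid. World frame = base frame: x ahead of the robot, y to its left, z up, the work surface at z = 0. Lengths are in m, angles in rad, forces in N, time in s.
With the tool pointing down it reaches from about 0.35 to 0.775 m from the base axis. Payload 5.5 kg.
Tool frame: the origin (TCP) lies at the very end of the fingers, on their centre line; the grasp point (between the pads) lies 19 mm behind it; z points along the fingers, y is the line along which they close (so a half turn about z gives the same grasp; the last joint's range is limited). The gripper opens to 85 mm and grips with 20 to 120 N. Pads are 22 mm wide; open, the fingers measure 114 mm over their backs; the gripper's body (76 mm by 85 mm) begins 54 mm behind the grasp point. The pads swing forward as they close: fully open they stand 13 mm farther back than shut.
Start: joints at [1.125, 0.313, 0.046, 1.304, 0, 1.431], TCP at [0.173, 0.548, 0.205] pointing down, gripper open.
Joint ranges: [-2.76, 2.76], [-0.86, 1.69], [-1.03, 1.26], [-2.2, 2.34], [-1.47, 1.5], [-3.14, 3.14]. Speed limits (rad/s): [2.57, 2.57, 3.14, 3.14, 3.14, 3.14].

INTERFACE

Orientations are given as a unit quaternion [w, x, y, z].
In Python, from workcell import env, imaging, ticket gives the robot as it stands. The module is installed in compiled form; this text tells all that it offers.
- The arm moves only by the tool apply_moves, never from a script. Its argument "rows" is a list of rows, each an object with "xyz": the shift along the tool's x, y, z in mm, a list of three; "turn": the turn, a rotation vector about the tool's x, y, z in rad, a list of three; "grip": the opening, from 0 (shut) to 1 (fully open). A call has 1 to 12 rows; each row is the pose to reach, as a shift and turn from the pose commanded when the call began, along the tool's axes at that moment; what a row does not reach only later rows make up. A row lasts 1/12 s, in which the tool goes at most 41.7 mm and 7.16 degrees, less where a joint would pass 70% of its speed; a pose out of reach is approached as far as the arm can. A call with a gripper value outside its range is refused whole. The fingers move at their own pace and stop on an object; "force" is the grip in N (left out, the last holds). Time passes only in rows, so rows that repeat a pose let the fingers close. It gives the time, the measured TCP pose, the force, the opening and the grip force at its end, in the units of the state.
- env.get_state(): the state, without advancing time (a new reading comes with each control period).
- imaging.read_camera(name): name is "side" or "top"; returns a dict with "color" (480x640x3 uint8, blue, green, red), "z_map" (480x640 float32, m along the optical axis (not along the pixel's ray), 0 where there is no reading), "camera_matrix" (3x3 intrinsics, pixels), "k1" (the pictures are not rectified: a ray, as slopes to the right and down, at radius r is drawn at 1 + k1 r^2 times it, then the intrinsics apply), "view" (4x4, takes a point from world to camera coordinates). Camera axes: x right, y down, z forward; pixel columns grow to the right and rows downward; lengths in m; the calibration is good to about 2 mm. A picture is of the moment at which its call begins.
- ticket.hand_in(): hands the job in; it is judged then, once.
The state is a dict: "clock": time; "joint_pos": joint angles; "qvel": joint speeds; "tau": joint torques, N m; "tcp_pos": TCP position; "orientation": TCP orientation; "wrist_force": force on the tool from outside, world axes, zero at the start; "ft_torque": the same for the moment, N m; "finger_gap": finger opening in m; "grip_force": force on a finger pad.
Only numpy, scipy, OpenCV 4.12 (cv2) and the standard library are available. Lean on these libraries where they do the work, as an engineer would, in place of code of your own. Each camera call takes 0.05 s, during which the arm holds its last target. There are 200 camera calls.

TASK

The press tooling for covered buttons has to be paired up again after a run: set each of the four steel punches, shank up, into the bottom die whose bore fits its disc, so that it sits flat on the floor of the bore. A small punch also drops into too large a die, so match all four sizes; leave the dies standing on the bench, and do not disturb the spool of black thread or the green pin tin.

Things in the scene. Friction and masses are not known exactly. Their poses are not given: they have to be found in the camera images.
- punch_18: Top punch, the smallest of four: bright turned steel, loose, standing upright on the bench, shank up. Round disc 18 mm across and 18 mm thick, lower edge chamfered 2 mm; on it a plain round shank 15 mm across, 18 to 50 mm above the underside, alike on all four, to grip from above. Origin: centre of the underside, z up the shank; yaw means nothing.
- punch_27: Top punch, the second smallest of four: bright turned steel, loose, standing upright on the bench, shank up. Round disc 27 mm across and 18 mm thick, lower edge chamfered 2 mm; on it a plain round shank 15 mm across, 18 to 50 mm above the underside, alike on all four, to grip from above. Origin: centre of the underside, z up the shank; yaw means nothing.
- punch_36: Top punch, the second largest of four: bright turned steel, loose, standing upright on the bench, shank up. Round disc 36 mm across and 18 mm thick, lower edge chamfered 2 mm; on it a plain round shank 15 mm across, 18 to 50 mm above the underside, alike on all four, to grip from above. Origin: centre of the underside, z up the shank; yaw means nothing.
- punch_45: Top punch, the largest of four: bright turned steel, loose, standing upright on the bench, shank up. Round disc 45 mm across and 18 mm thick, lower edge chamfered 2 mm; on it a plain round shank 15 mm across, 18 to 50 mm above the underside, alike on all four, to grip from above. Origin: centre of the underside, z up the shank; yaw means nothing.
- die_18: Bottom die, the smallest of four: dark turned steel cup, loose but heavy, on the cork mat. Foot 47 mm across, upper part 37 mm, 24 mm high. Round bore 23 mm across, flat floor 8 mm above the underside, mouth flared at 45 degrees to 31 mm at the rim. Takes the 18 mm punch with 2.5 mm to spare all round. Origin: centre of the underside, z up; yaw means nothing.
- die_27: Bottom die, the second smallest of four: dark turned steel cup, loose but heavy, on the cork mat. Foot 56 mm across, upper part 46 mm, 24 mm high. Round bore 32 mm across, flat floor 8 mm above the underside, mouth flared at 45 degrees to 40 mm at the rim. Takes the 27 mm punch with 2.5 mm to spare all round. Origin: centre of the underside, z up; yaw means nothing.
- die_36: Bottom die, the second largest of four: dark turned steel cup, loose but heavy, on the cork mat. Foot 65 mm across, upper part 55 mm, 24 mm high. Round bore 41 mm across, flat floor 8 mm above the underside, mouth flared at 45 degrees to 49 mm at the rim. Takes the 36 mm punch with 2.5 mm to spare all round. Origin: centre of the underside, z up; yaw means nothing.
- die_45: Bottom die, the largest of four: dark turned steel cup, loose but heavy, on the cork mat. Foot 74 mm across, upper part 64 mm, 24 mm high. Round bore 50 mm across, flat floor 8 mm above the underside, mouth flared at 45 degrees to 58 mm at the rim. Takes the 45 mm punch with 2.5 mm to spare all round. Origin: centre of the underside, z up; yaw means nothing.
- thread_black: Spool of black sewing thread, 37 mm in diameter and 60 mm high, standing loose on the bench beside the work; not part of the job. Origin: centre of the underside.
- pin_tin: Shut flat green tin box, 66 x 95 x 22 mm, lying loose on the bench beside the work; not part of the job. Origin: centre of the underside.
Things that resemble listed ones, but are neither listed nor needed, are in the scene too. What is shaped like the punch_36 but pink is not meant.

How it is judged:
At the end, for the whole second after the job is handed in: Each punch stands in the die of its own size: axes within 6 mm, underside 5 to 10.5 mm above the die's (bore floor at 8 mm), upright within 0.12 rad; every die upright within 0.1 rad, its underside below 15 mm; all released and at rest (under 20 mm/s) (horizontal distance between punch_18 and die_18 below 0.006 m and z of punch_18 in the frame of die_18 between 0.005 and 0.0105 m and angle between each of punch_18, punch_27, punch_36, punch_45's own z axis and vertical below 0.12 rad and angle between each of die_18, die_27, die_36, die_45's own z axis and vertical below 0.1 rad and height (world z) of each of die_18, die_27, die_36, die_45 below 0.015 m and linear speed of each of punch_18, die_18, punch_27, die_27, punch_36, die_36, punch_45, die_45 below 0.02 m/s and horizontal distance between punch_27 and die_27 below 0.006 m and z of punch_27 in the frame of die_27 between 0.005 and 0.0105 m and horizontal distance between punch_36 and die_36 below 0.006 m and z of punch_36 in the frame of die_36 between 0.005 and 0.0105 m and horizontal distance between punch_45 and die_45 below 0.006 m and z of punch_45 in the frame of die_45 between 0.005 and 0.0105 m); the robot touches nothing.
It fails at once if the spool of black thread is moved by more than 25 mm or tipped over (distance of thread_black from where it was at the start of the episode above 0.025 m or angle between thread_black's own z axis and vertical above 0.5 rad).
It fails at once if the pin tin is moved by more than 25 mm (distance of pin_tin from where it was at the start of the episode above 0.025 m).
It also fails if it takes over 102 s, if anything falls off the work surface, if the arm or the gripper's body presses on something with over 40 N, if the wrist force passes 120 N, or if a joint passes its speed limit or range.

## Working session

There is one attempt and no reset: what is moved stays moved. The work goes in short steps, Python scripts to look and compute and a tool call to move; the robot and the scene stay as the last step left them, time stands still between calls to the robot, and variables do not carry over. Pictures are saved under pics/ and viewed, at most 14 in all, crops included, and the job is handed in when it is done.

Besides the shell and the picture viewer there is one more tool, called by a JSON object that holds its "method" and its "body". apply_moves: Moves the arm, as the interface text tells. Its arguments: {"type":"object","properties":{"rows":{"type":"array"},"force":{"type":"number"}},"required":["rows"]}

```bash
mkdir -p pics
cat > h.py <<'E'
from workcell import env, imaging, ticket
import numpy as np, cv2
def cam(n):
    return imaging.read_camera(n)
def ray(c,u,v):
    K=c["camera_matrix"]; k=c["k1"]
    d=np.array([(u-K[0,2])/K[0,0],(v-K[1,2])/K[1,1]]); s=d.copy()
    for _ in range(20): s=d/(1+k*(s@s))
    V=c["view"]; R=V[:3,:3]; o=-R.T@V[:3,3]
    return o,R.T@np.array([s[0],s[1],1.0])
def onplane(c,u,v,z):
    o,d=ray(c,u,v); return o+d*(z-o[2])/d[2]
def proj(c,p):
    V=c["view"]; q=V[:3,:3]@np.array(p)+V[:3,3]; s=q[:2]/q[2]; s=s*(1+c["k1"]*(s@s)); K=c["camera_matrix"]
    return np.array([K[0,0]*s[0]+K[0,2],K[1,1]*s[1]+K[1,2]])
def worldmap(c):
    h,w=c["z_map"].shape; K=c["camera_matrix"]; uu,vv=np.meshgrid(np.arange(w),np.arange(h))
    dx=(uu-K[0,2])/K[0,0]; dy=(vv-K[1,2])/K[1,1]; sx,sy=dx.copy(),dy.copy()
    for _ in range(20):
        f=1+c["k1"]*(sx**2+sy**2); sx,sy=dx/f,dy/f
    z=c["z_map"]; P=np.stack([sx*z,sy*z,z],-1); V=c["view"]
    return (P-V[:3,3])@V[:3,:3]
E
python3 - <<'E'
from h import *
for n in("top","side"):
    c=cam(n); cv2.imwrite(f"pics/{n}0.png",c["color"]); print(n,c["camera_matrix"].tolist(),c["k1"],(-c["view"][:3,:3].T@c["view"][:3,3]).round(3),c["view"][2,:3].round(2))
print(env.get_state())
E
```

```text
top [[555.8619443421145, 0.0, 323.73392694187095], [0.0, 555.8619443421145, 250.52009763882293], [0.0, 0.0, 1.0]] -0.178072941424005 [0.384 0.235 0.869] [ 0.11  0.02 -0.99]
side [[593.1460472017422, 0.0, 321.1357393529364], [0.0, 593.1460472017422, 247.8872302660642], [0.0, 0.0, 1.0]] 0.029414045501884988 [-0.036  1.003  0.532] [ 0.51 -0.72 -0.47]
{'clock': 0.1, 'joint_pos': array([ 1.12539198e+00,  3.13905383e-01,  4.51013713e-02,  1.30361179e+00,
       -3.72066018e-05,  1.43121321e+00]), 'qvel': array([-9.91140558e-04, -1.03710907e-03,  2.89578419e-03, -9.72309116e-05,
       -6.33351755e-04, -4.37368468e-04]), 'tau': array([ 3.34498247e-03, -4.81723809e+01,  2.99245012e+01,  1.27020225e-02,
       -1.39397653e-04, -5.34532418e-07]), 'tcp_pos': array([0.17291302, 0.54786067, 0.20401301]), 'orientation': array([-2.15667892e-04,  1.52315364e-01,  9.88331611e-01, -7.80712246e-04]), 'wrist_force': array([ 0.40039404,  0.72541868, -0.08229349]), 'ft_torque': array([-0.00142249,  0.00712738,  0.01833843]), 'grip_force': 0.0, 'finger_gap': 0.0855630123668842}
```

View pics/top0.png

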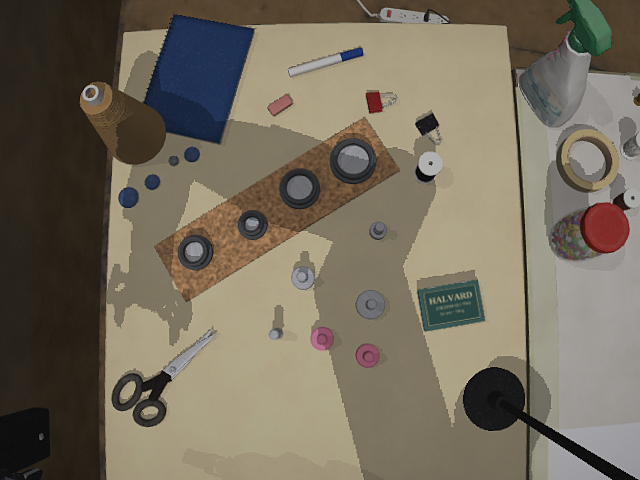

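View pics/side0.png

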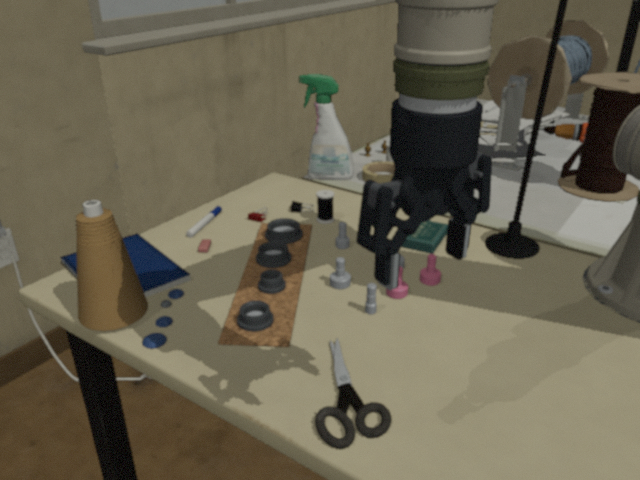

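The top view shows the cork mat with dies at about (353,160), (299,187), (252,224) and (195,252). The grey punches are at (378,230), (303,277), (275,333) and (370,304). The two pink lookalikes at (322,338) and (368,355) are not meant. Next I measure the sizes.

```bash
cat > m.py <<'E'
from h import *
import sys
c=cam("top"); W=worldmap(c)
im=c["color"]
print("tcp px",proj(c,env.get_state()["tcp_pos"]))
for n,(u,v) in dict(dA=(353,160),dB=(299,187),dC=(252,224),dD=(195,252),pa=(378,230),pb=(303,277),pc=(275,333),pd=(370,304),pink1=(322,338),pink2=(368,355),thread=(429,166),tin=(451,305)).items():
    s=W[max(v-35,0):v+36,max(u-35,0):u+36].reshape(-1,3); q=onplane(c,u,v,0.02)
    o=[]
    for lo,hi in ((0.010,0.022),(0.021,0.030),(0.040,0.056)):
        m=(s[:,2]>lo)&(s[:,2]<hi)&(np.hypot(*(s[:,:2]-q[:2]).T)<0.042)
        p=s[m,:2].astype(np.float32)
        if len(p)>6:
            (x,y),r=cv2.minEnclosingCircle(p); o.append((lo,round(x,4),round(y,4),"d",round(2000*r,1),len(p)))
    print(n,q.round(3),o)
v=W[(W[:,:,2]<0.3)&(W[:,:,2]>0)]; print(W[60,200],W[450,250],W[330,250])
cv2.imwrite("pics/crop1.png",cv2.resize(im[130:380,160:480],None,fx=2.4,fy=2.4,interpolation=cv2.INTER_CUBIC))
E
python3 m.py
```

```text
tcp px [ 86.80875962 480.08021641]
dA [0.624 0.209 0.02 ] [(0.01, 0.6243, 0.2091, 'd', 75.8, 1072), (0.021, 0.6256, 0.2093, 'd', 65.1, 442)]
dB [0.581 0.294 0.02 ] [(0.01, 0.5818, 0.294, 'd', 81.9, 848), (0.021, 0.5816, 0.2937, 'd', 56.4, 337)]
dC [0.523 0.367 0.02 ] [(0.01, 0.5237, 0.3675, 'd', 82.1, 389), (0.021, 0.5236, 0.3683, 'd', 37.4, 194)]
dD [0.48  0.456 0.02 ] [(0.01, 0.4811, 0.4572, 'd', 81.7, 578), (0.021, 0.481, 0.4585, 'd', 47.5, 280)]
pa [0.512 0.171 0.02 ] [(0.01, 0.5128, 0.1715, 'd', 27.5, 135), (0.021, 0.5086, 0.1739, 'd', 16.9, 12), (0.04, 0.5131, 0.1714, 'd', 15.5, 87)]
pb [0.44  0.287 0.02 ] [(0.01, 0.4398, 0.2884, 'd', 36.1, 340), (0.021, 0.4391, 0.2878, 'd', 32.8, 15), (0.04, 0.4398, 0.2884, 'd', 15.4, 89)]
pc [0.355 0.33  0.02 ] [(0.01, 0.3539, 0.3286, 'd', 18.1, 30), (0.04, 0.3536, 0.3284, 'd', 14.3, 71)]
pd [0.398 0.185 0.02 ] [(0.01, 0.3979, 0.1848, 'd', 45.1, 589), (0.021, 0.399, 0.1862, 'd', 39.2, 13), (0.04, 0.398, 0.1847, 'd', 15.2, 85)]
pink1 [0.347 0.258 0.02 ] [(0.01, 0.3461, 0.2592, 'd', 36.3, 344), (0.021, 0.348, 0.2567, 'd', 25.6, 10), (0.04, 0.3455, 0.259, 'd', 14.9, 83)]
pink2 [0.321 0.189 0.02 ] [(0.01, 0.3206, 0.1895, 'd', 37.2, 355), (0.021, 0.3205, 0.1903, 'd', 30.6, 14), (0.04, 0.3208, 0.1897, 'd', 15.5, 88)]
thread [0.614 0.089 0.02 ] [(0.01, 0.6031, 0.0962, 'd', 32.0, 46), (0.021, 0.6029, 0.0975, 'd', 31.8, 35), (0.04, 0.6007, 0.0983, 'd', 29.6, 42)]
tin [0.396 0.061 0.02 ] [(0.01, 0.3957, 0.0608, 'd', 84.1, 676), (0.021, 0.3956, 0.0608, 'd', 83.9, 1775)]
[0.80649986 0.46290384 0.00918564] [1.70933570e-01 3.71696712e-01 2.14296921e-05] [0.35868583 0.37117497 0.00188192]
```

View pics/crop1.png

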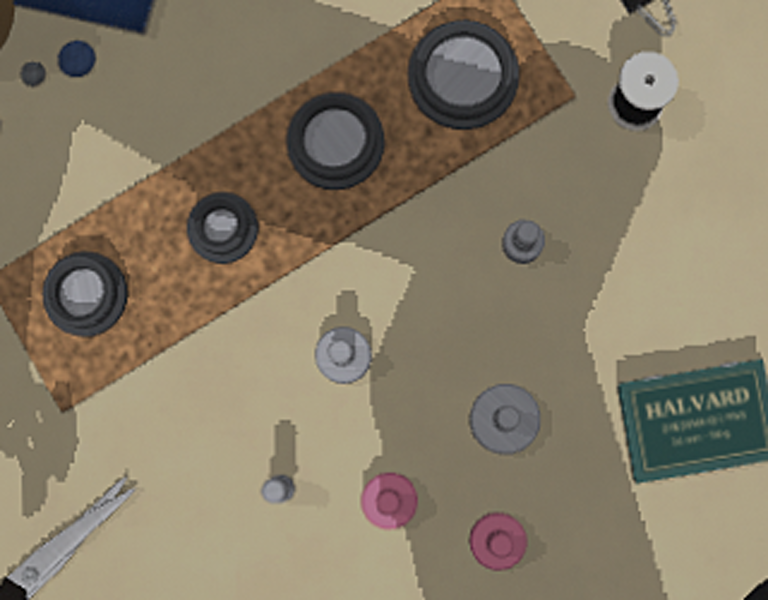

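```bash
cat > g.py <<'E'
import sys
from workcell import env
import numpy as np
from scipy.spatial.transform import Rotation as R
s=env.get_state(); q=s["orientation"]; r=R.from_quat([*q[1:],q[0]])
print("t",round(s["clock"],2),"tcp",s["tcp_pos"].round(4),"tilt",np.round(r.as_matrix()[2,2],5),"gap",round(s["finger_gap"],4),"gf",round(s["grip_force"],1),"wf",s["wrist_force"].round(1),"q",s["joint_pos"].round(2))
for a in sys.argv[1:]:
    p=np.array(eval(a)); print(a,(r.inv().apply(p-s["tcp_pos"])*1000).round(1))
E
python3 - <<'E'
from h import *
c=cam("top"); W=worldmap(c)
for u,v in((494,398),(520,416),(560,436),(600,456),(630,470),(95,93),(140,135)): print("top",(u,v),W[v,u].round(3))
for u,v in((195,228),(225,240),(195,252),(252,224),(299,187),(353,160)): print(W[v,u].round(4))
c=cam("side"); W=worldmap(c)
for u,v in((515,240),(530,180),(545,100),(556,40)): print("side",(u,v),W[v,u-2:u+3].round(3)[[0,2,4]].tolist())
E
python3 g.py "[.44,.2884,.1]" "[.5816,.2938,.1]"
```

```text
top (494, 398) [0.256 0.002 0.041]
top (520, 416) [ 0.247 -0.004  0.147]
top (560, 436) [ 0.247 -0.008  0.272]
top (600, 456) [ 0.147 -0.188  0.004]
top (630, 470) [ 0.117 -0.245  0.002]
top (95, 93) [0.682 0.565 0.179]
top (140, 135) [0.655 0.535 0.073]
[0.5201 0.4613 0.0041]
[0.4998 0.4113 0.0081]
[0.4803 0.4577 0.0144]
[0.524  0.3677 0.0138]
[0.5825 0.294  0.0131]
[0.6248 0.2085 0.0164]
side (515, 240) [[0.247, 0.003, 0.023], [0.245, -0.004, 0.02], [0.242, -0.005, 0.021]]
side (530, 180) [[0.336, -0.354, 0.004], [0.334, -0.363, 0.002], [0.33, -0.366, 0.002]]
side (545, 100) [[0.239, -0.005, 0.281], [0.237, -0.01, 0.28], [0.361, -0.49, 0.161]]
side (556, 40) [[0.238, -0.005, 0.375], [0.237, -0.011, 0.374], [0.233, -0.008, 0.375]]
t 0.25 tcp [0.173  0.5481 0.2044] tilt -1.0 gap 0.0858 gf 0.0 wf [-0.2 -0.1 -0.4] q [1.13 0.31 0.05 1.3  0.   1.43]
[.44,.2884,.1] [-332.8 -167.2  104.5]
[.5816,.2938,.1] [-466.2 -119.4  104.4]
```

{"method": "apply_moves", "body": {"rows": [{"xyz": [-333,-167,60],"turn": [0,0,0],"grip": 0.5},{"xyz": [-333,-167,60],"turn": [0,0,0],"grip": 0.5},{"xyz": [-333,-167,60],"turn": [0,0,0],"grip": 0.5},{"xyz": [-333,-167,60],"turn": [0,0,0],"grip": 0.5},{"xyz": [-333,-167,60],"turn": [0,0,0],"grip": 0.5},{"xyz": [-333,-167,60],"turn": [0,0,0],"grip": 0.5},{"xyz": [-333,-167,60],"turn": [0,0,0],"grip": 0.5},{"xyz": [-333,-167,60],"turn": [0,0,0],"grip": 0.5},{"xyz": [-333,-167,60],"turn": [0,0,0],"grip": 0.5},{"xyz": [-333,-167,60],"turn": [0,0,0],"grip": 0.5},{"xyz": [-333,-167,60],"turn": [0,0,0],"grip": 0.5},{"xyz": [-333,-167,60],"turn": [0,0,0],"grip": 0.5}], "force": 40}}

```text
clock: 1.25
tcp_pos: [0.4401, 0.2887, 0.1447]
orientation: [-0.0, 0.153, 0.988, 0.0]
wrist_force: [0.3, -0.1, -0.1]
finger_gap: 0.0429
grip_force: 0.0
```

```bash
python3 g.py "[.44,.2884,.024]"
python3 - <<'E'
from h import *
a=cam("side")["color"];b=cam("top")["color"]
cv2.imwrite("pics/both1.png",cv2.resize(np.hstack([a,b]),(800,300),interpolation=cv2.INTER_AREA))
E
```

```text
t 1.25 tcp [0.4401 0.2887 0.1447] tilt -1.0 gap 0.0429 gf 0.0 wf [ 0.3 -0.1 -0.1] q [ 0.43  0.25 -0.19  1.13  0.    0.73]
[.44,.2884,.024] [-1.000e-01 -3.000e-01  1.207e+02]
```

View pics/both1.png

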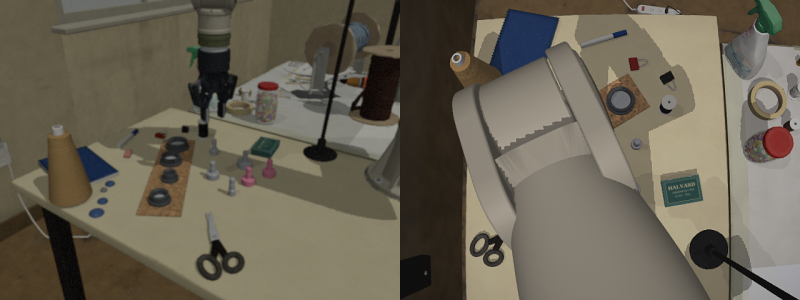

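Side view (left half): the gripper is above punch_36, near (205,130). Top view (right half): the arm lies left of the lamp pole, whose base is near (708,250). I'll check clearance to the pole for smaller j1 from the depth cloud.

Run:
```python
from h import *
j=env.get_state()["joint_pos"][0]
c,s=np.cos(j),np.sin(j)
for n in("top","side"):
    W=worldmap(cam(n)).reshape(-1,3); r=W[:,0]*c+W[:,1]*s; l=-W[:,0]*s+W[:,1]*c; z=W[:,2]
    for a in np.arange(0.0,.6,.05):
        m=(r>a)&(r<a+.05)&(z>.15)&(l>-.085)&(l<.25)&(z<.84)
        if m.sum()>20: print(n,round(a,2),"lat",np.percentile(l[m],[1,99]).round(3),"z",np.percentile(z[m],[1,99]).round(3),m.sum())
W=worldmap(cam("side")).reshape(-1,3); m=(abs(W[:,0]-.24)<.02)&(abs(W[:,1]+.007)<.02); print("pole top z",W[m,2].max(),W[m].mean(0))
for J in(.43,.3,.25,.2,.17): print(J,"pole r,l",.243*np.cos(J)-.005*np.sin(J),-.243*np.sin(J)-.005*np.cos(J))
```

```text
top 0.35 lat [0.029 0.07 ] z [0.668 0.697] 5133
top 0.4 lat [0.034 0.123] z [0.656 0.695] 34953
top 0.45 lat [0.037 0.125] z [0.659 0.677] 30763
top 0.5 lat [0.034 0.125] z [0.644 0.666] 24259
top 0.55 lat [0.037 0.124] z [0.542 0.649] 1755
side 0.05 lat [-0.03   0.009] z [0.151 0.164] 43
side 0.45 lat [0.036 0.118] z [0.185 0.451] 2889
side 0.5 lat [0.058 0.128] z [0.181 0.45 ] 6410
side 0.55 lat [0.085 0.137] z [0.224 0.451] 813
pole top z 0.43223621167785353 [ 0.24297911 -0.00685848  0.2126263 ]
0.43 pole r,l 0.21879432315885103 -0.10584443373867264
0.3 pole r,l 0.23066916582421557 -0.07658809266433353
0.25 pole r,l 0.23420869867941405 -0.06496372420740229
0.2 pole r,l 0.23716283176144642 -0.05317698027240608
0.17 pole r,l 0.23865118661368825 -0.04603923465782784
```

Run:
```python
from h import *
j=env.get_state()["joint_pos"][0]; co,s=np.cos(j),np.sin(j)
c=cam("top"); W=worldmap(c)
for v in(300,340,380,420,460):
    for u in range(200,500,20):
        p=W[v,u]
        if p[2]>.15: print((u,v),"r",round(p[0]*co+p[1]*s,3),"l",round(-p[0]*s+p[1]*co,3),"z",round(p[2],3),end="; ")
    print()
```

```text
(200, 300) r 0.473 l 0.097 z 0.666; (220, 300) r 0.469 l 0.09 z 0.669; (240, 300) r 0.466 l 0.083 z 0.671; (260, 300) r 0.463 l 0.076 z 0.672; (280, 300) r 0.46 l 0.069 z 0.673; (300, 300) r 0.457 l 0.063 z 0.673; (320, 300) r 0.454 l 0.057 z 0.671; (340, 300) r 0.451 l 0.05 z 0.666; (360, 300) r 0.448 l 0.043 z 0.66; 
(200, 340) r 0.459 l 0.102 z 0.67; (220, 340) r 0.456 l 0.094 z 0.675; (240, 340) r 0.453 l 0.087 z 0.677; (260, 340) r 0.45 l 0.081 z 0.678; (280, 340) r 0.447 l 0.074 z 0.68; (300, 340) r 0.444 l 0.068 z 0.679; (320, 340) r 0.441 l 0.062 z 0.678; (340, 340) r 0.438 l 0.056 z 0.677; (360, 340) r 0.435 l 0.05 z 0.674; (380, 340) r 0.432 l 0.043 z 0.67; (400, 340) r 0.428 l 0.036 z 0.659; 
(200, 380) r 0.446 l 0.107 z 0.673; (220, 380) r 0.443 l 0.099 z 0.678; (240, 380) r 0.44 l 0.092 z 0.681; (260, 380) r 0.438 l 0.086 z 0.683; (280, 380) r 0.435 l 0.079 z 0.684; (300, 380) r 0.432 l 0.073 z 0.685; (320, 380) r 0.43 l 0.067 z 0.685; (340, 380) r 0.427 l 0.061 z 0.684; (360, 380) r 0.424 l 0.056 z 0.683; (380, 380) r 0.421 l 0.049 z 0.682; (400, 380) r 0.417 l 0.043 z 
[... 342 characters left out ...]
r 0.413 l 0.061 z 0.689; (380, 420) r 0.41 l 0.055 z 0.689; (400, 420) r 0.407 l 0.049 z 0.688; (420, 420) r 0.404 l 0.043 z 0.685; (440, 420) r 0.4 l 0.037 z 0.68; 
(200, 460) r 0.421 l 0.117 z 0.679; (220, 460) r 0.419 l 0.109 z 0.684; (240, 460) r 0.417 l 0.102 z 0.689; (260, 460) r 0.415 l 0.095 z 0.691; (280, 460) r 0.413 l 0.089 z 0.692; (300, 460) r 0.41 l 0.083 z 0.692; (320, 460) r 0.408 l 0.077 z 0.694; (340, 460) r 0.405 l 0.072 z 0.693; (360, 460) r 0.403 l 0.066 z 0.694; (380, 460) r 0.4 l 0.06 z 0.695; (400, 460) r 0.397 l 0.055 z 0.695; (420, 460) r 0.394 l 0.049 z 0.692; (440, 460) r 0.391 l 0.043 z 0.691; (460, 460) r 0.386 l 0.037 z 0.686; (480, 460) r 0.379 l 0.03 z 0.676;
```

{"method": "apply_moves", "body": {"rows": [{"xyz": [0,0,40],"turn": [0,0,0],"grip": 0.5},{"xyz": [0,0,75],"turn": [0,0,0],"grip": 0.5},{"xyz": [0,0,100],"turn": [0,0,0],"grip": 0.5},{"xyz": [0,0,115],"turn": [0,0,0],"grip": 0.5},{"xyz": [0,0,120],"turn": [0,0,0],"grip": 0.5},{"xyz": [0,0,120],"turn": [0,0,0],"grip": 0.1},{"xyz": [0,0,120],"turn": [0,0,0],"grip": 0.1},{"xyz": [0,0,120],"turn": [0,0,0],"grip": 0.1},{"xyz": [0,0,120],"turn": [0,0,0],"grip": 0.1},{"xyz": [0,0,120],"turn": [0,0,0],"grip": 0.1},{"xyz": [0,0,120],"turn": [0,0,0],"grip": 0.1},{"xyz": [0,0,120],"turn": [0,0,0],"grip": 0.1}], "force": 40}}

```text
clock: 2.55
tcp_pos: [0.4408, 0.289, 0.0253]
orientation: [0.0, 0.152, 0.988, 0.0]
wrist_force: [-0.1, 0.2, 0.1]
finger_gap: 0.0083
grip_force: 0.0
```

```bash
python3 g.py "[.5816,.2938,.11]"
```

```text
t 2.55 tcp [0.4408 0.289  0.0253] tilt -1.0 gap 0.0083 gf 0.0 wf [-0.1  0.2  0.1] q [ 0.43  0.35 -0.37  0.85  0.    0.73]
[.5816,.2938,.11] [-132.9   47.   -84.5]
```

Run:
```python
from h import *
c=cam("side"); print(proj(c,env.get_state()["tcp_pos"]), proj(c,[.4398,.2884,.0]))
cv2.imwrite("pics/s2.png",cv2.resize(c["color"][170:350,220:460],None,fx=3,fy=3,interpolation=cv2.INTER_CUBIC))
```

```text
[339.61996474 272.43599379] [340.08362248 285.23272357]
```

View pics/s2.png

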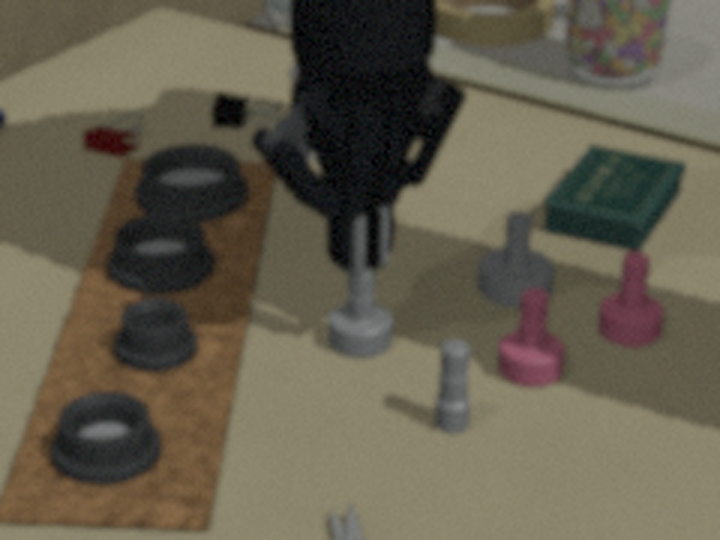

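The side crop shows the shut fingers ending near crop (360,265), behind and above the shank of punch_36, so the grasp missed. I'll locate the fingers in the depth map.

Run:
```python
from h import *
c=cam("side"); W=worldmap(c); im=c["color"].max(2)
t=env.get_state()["tcp_pos"]
for v in range(236,284,3):
    print(v,[ (u,tuple((W[v,u]*1000).round().astype(int).tolist()),int(im[v,u])) for u in range(330,352,3)])
```

```text
236 [(330, (439, 320, 108), 19), (333, (440, 309, 103), 13), (336, (436, 308, 103), 17), (339, (433, 304, 102), 26), (342, (441, 282, 91), 12), (345, (435, 283, 93), 9), (348, (429, 284, 95), 20), (351, (424, 282, 96), 42)]
239 [(330, (435, 325, 105), 30), (333, (439, 312, 99), 23), (336, (435, 309, 99), 19), (339, (432, 305, 98), 30), (342, (441, 283, 86), 17), (345, (433, 285, 89), 35), (348, (429, 283, 89), 68), (351, (430, 272, 84), 99)]
242 [(330, (440, 318, 95), 21), (333, (442, 307, 90), 20), (336, (438, 304, 90), 16), (339, (432, 305, 92), 60), (342, (432, 297, 89), 44), (345, (433, 285, 84), 20), (348, (430, 282, 83), 83), (351, (430, 273, 79), 92)]
245 [(330, (450, 304, 81), 36), (333, (442, 308, 85), 23), (336, (440, 301, 83), 29), (339, (433, 303, 86), 83), (342, (431, 297, 83), 48), (345, (432, 287, 79), 19), (348, (428, 285, 79), 91), (351, (429, 273, 74), 67)]
248 [(330, (449, 306, 77), 34), (333, (442, 307, 79), 17), (336, (440, 302, 78), 32), (339, (433, 303, 80), 86), (342, (432, 296, 78), 51), (345, (432, 287, 74), 19), (348, (429, 283, 73), 83), (351, (429, 273, 6
[... 1739 characters left out ...]
(351, (449, 240, -1), 95)]
275 [(330, (456, 296, 18), 107), (333, (452, 291, 17), 106), (336, (445, 293, 21), 87), (339, (437, 296, 24), 91), (342, (436, 289, 22), 105), (345, (435, 281, 18), 110), (348, (429, 280, 20), 110), (351, (442, 250, 1), 89)]
278 [(330, (453, 299, 15), 90), (333, (445, 302, 20), 114), (336, (442, 298, 18), 117), (339, (439, 293, 17), 120), (342, (434, 292, 18), 124), (345, (430, 288, 18), 124), (348, (426, 286, 18), 115), (351, (438, 258, 0), 89)]
281 [(330, (453, 299, 9), 68), (333, (445, 303, 14), 80), (336, (437, 305, 18), 101), (339, (434, 300, 16), 114), (342, (429, 299, 18), 125), (345, (426, 295, 16), 122), (348, (424, 288, 13), 96), (351, (431, 269, 2), 94)]
```

Depth puts the fingertips at z≈57 mm while the state says 25 mm, so the tips really end about 32 mm above the reported TCP. I'll open, go down 27 mm, and close again while watching force.

{"method": "apply_moves", "body": {"rows": [{"xyz": [0,0,0],"turn": [0,0,0],"grip": 0.5},{"xyz": [0,0,0],"turn": [0,0,0],"grip": 0.5},{"xyz": [0,0,0],"turn": [0,0,0],"grip": 0.5},{"xyz": [0,0,0],"turn": [0,0,0],"grip": 0.5},{"xyz": [0,0,0],"turn": [0,0,0],"grip": 0.5},{"xyz": [0,0,8],"turn": [0,0,0],"grip": 0.5},{"xyz": [0,0,15],"turn": [0,0,0],"grip": 0.5},{"xyz": [0,0,15],"turn": [0,0,0],"grip": 0.5}], "force": 40}}

```text
clock: 3.32
tcp_pos: [0.4391, 0.2882, 0.0079]
orientation: [-0.001, 0.152, 0.988, -0.001]
wrist_force: [0.0, -0.3, -0.7]
finger_gap: 0.0424
grip_force: 0.0
```

```bash
python3 g.py
python3 - <<'E'
from h import *
c=cam("side")
cv2.imwrite("pics/s3.png",cv2.resize(c["color"][170:350,220:460],None,fx=3,fy=3,interpolation=cv2.INTER_CUBIC))
W=worldmap(c); m=(np.hypot(W[:,:,0]-.44,W[:,:,1]-.289)<.07)&(c["color"].max(2)<45)&(W[:,:,2]>.005)
print(np.percentile(W[m][:,2],[0,1,3,10]))
E
```

```text
t 3.32 tcp [0.4391 0.2882 0.0079] tilt -1.0 gap 0.0424 gf 0.0 wf [ 0.  -0.3 -0.7] q [ 0.43  0.37 -0.4   0.81  0.    0.73]
[0.03689065 0.04765033 0.05814952 0.08734278]
```

View pics/s3.png

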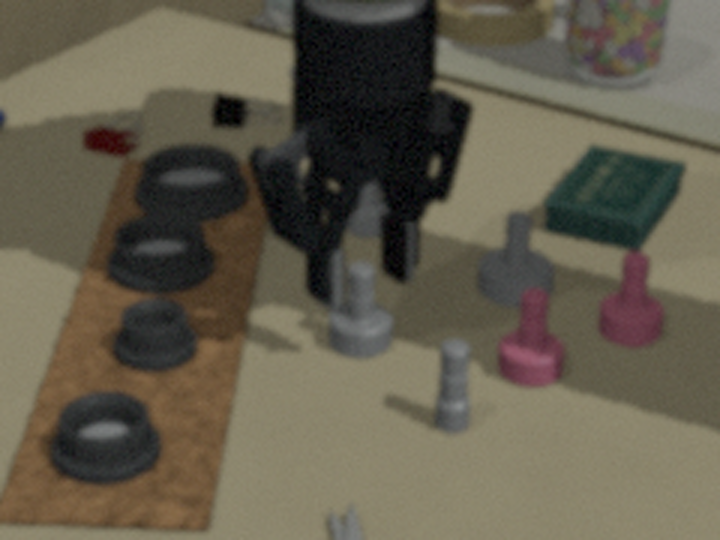

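The crop shows the open fingers straddling the shank of punch_36, its top near (360,270) in the crop, with tips about 45 mm above the bench. I'll go 14 mm lower and close.

{"method": "apply_moves", "body": {"rows": [{"xyz": [0,0,8],"turn": [0,0,0],"grip": 0.5},{"xyz": [0,0,14],"turn": [0,0,0],"grip": 0.5},{"xyz": [0,0,14],"turn": [0,0,0],"grip": 0.5},{"xyz": [0,0,14],"turn": [0,0,0],"grip": 0.0},{"xyz": [0,0,14],"turn": [0,0,0],"grip": 0.0},{"xyz": [0,0,14],"turn": [0,0,0],"grip": 0.0},{"xyz": [0,0,14],"turn": [0,0,0],"grip": 0.0},{"xyz": [0,0,14],"turn": [0,0,0],"grip": 0.0},{"xyz": [0,0,14],"turn": [0,0,0],"grip": 0.0},{"xyz": [0,0,14],"turn": [0,0,0],"grip": 0.0}], "force": 40}}

```text
clock: 4.2
tcp_pos: [0.4404, 0.2889, -0.0041]
orientation: [0.0, 0.152, 0.988, 0.0]
wrist_force: [0.0, -1.4, -1.0]
finger_gap: 0.0134
grip_force: 38.9
```

```bash
python3 g.py "[.5816,.2938,.08]"
```

```text
t 4.2 tcp [ 0.4404  0.2889 -0.0041] tilt -1.0 gap 0.0134 gf 38.9 wf [ 0.  -1.4 -1. ] q [ 0.43  0.38 -0.41  0.78  0.    0.73]
[.5816,.2938,.08] [-133.2   47.2  -84.1]
```

{"method": "apply_moves", "body": {"rows": [{"xyz": [0,0,-20],"turn": [0,0,0],"grip": 0.0},{"xyz": [0,0,-45],"turn": [0,0,0],"grip": 0.0},{"xyz": [0,0,-75],"turn": [0,0,0],"grip": 0.0},{"xyz": [-25,9,-75],"turn": [0,0,0],"grip": 0.0},{"xyz": [-58,20,-75],"turn": [0,0,0],"grip": 0.0},{"xyz": [-90,32,-75],"turn": [0,0,0],"grip": 0.0},{"xyz": [-120,43,-75],"turn": [0,0,0],"grip": 0.0},{"xyz": [-133.5,47.5,-75],"turn": [0,0,0],"grip": 0.0},{"xyz": [-133.5,47.5,-75],"turn": [0,0,0],"grip": 0.0},{"xyz": [-133.5,47.5,-75],"turn": [0,0,0],"grip": 0.0}], "force": 60}}

```text
clock: 5.03
tcp_pos: [0.5819, 0.2936, 0.07]
orientation: [-0.001, 0.153, 0.988, -0.0]
wrist_force: [0.4, 0.4, -1.3]
finger_gap: 0.0132
grip_force: 58.8
```

```bash
python3 g.py "[.5816,.2938,.0]"
python3 - <<'E'
from h import *
c=cam("side");t=cam("top")
cv2.imwrite("pics/s4.png",np.hstack([cv2.resize(c["color"][150:350,200:360],(480,600),interpolation=cv2.INTER_CUBIC),cv2.resize(t["color"],(320,240),interpolation=cv2.INTER_AREA).repeat(1,0) if 0 else cv2.copyMakeBorder(cv2.resize(t["color"],(320,240),interpolation=cv2.INTER_AREA),0,360,0,0,0)]))
W=worldmap(c)
m=(np.hypot(W[:,:,0]-.5816,W[:,:,1]-.2938)<.03)&(c["color"].max(2)>60)&(W[:,:,2]>.04)
print(np.percentile(W[m][:,2],[1,5,50,99]),m.sum())
E
```

```text
t 5.03 tcp [0.5819 0.2936 0.07  ] tilt -1.0 gap 0.0132 gf 58.8 wf [ 0.4  0.4 -1.3] q [0.34 0.53 0.03 1.08 0.   0.65]
[.5816,.2938,.0] [ 0.3  0.1 70. ]
[0.07646947 0.07903225 0.11075948 0.42860542] 592
```

View pics/s4.png

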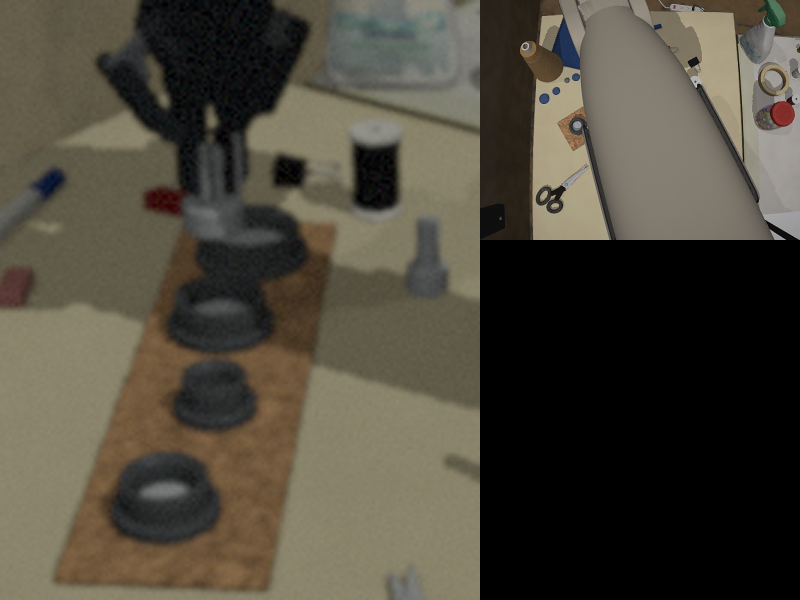

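The side crop shows punch_36 held upright above die_36, its underside at about z=75 mm. The bore floor is at about 13 mm, so I lower 61 mm, slowly at the end.

{"method": "apply_moves", "body": {"rows": [{"xyz": [0,0,20],"turn": [0,0,0],"grip": 0.0},{"xyz": [0,0,38],"turn": [0,0,0],"grip": 0.0},{"xyz": [0,0,44],"turn": [0,0,0],"grip": 0.0},{"xyz": [0,0,49],"turn": [0,0,0],"grip": 0.0},{"xyz": [0,0,53],"turn": [0,0,0],"grip": 0.0},{"xyz": [0,0,57],"turn": [0,0,0],"grip": 0.0},{"xyz": [0,0,60],"turn": [0,0,0],"grip": 0.0},{"xyz": [0,0,60],"turn": [0,0,0],"grip": 0.0}]}}

```text
clock: 5.8
tcp_pos: [0.582, 0.294, 0.0107]
orientation: [0.0, 0.152, 0.988, 0.0]
wrist_force: [-1.0, -0.5, -1.5]
finger_gap: 0.0134
grip_force: 58.7
```

```bash
cat > z.py <<'E'
from h import *
import sys
x,y,out=float(sys.argv[1]),float(sys.argv[2]),sys.argv[3]
c=cam("side"); u,v=proj(c,[x,y,.03]).astype(int)
cv2.imwrite(out,cv2.resize(c["color"][max(v-60,0):v+60,max(u-70,0):u+70],None,fx=4,fy=4,interpolation=cv2.INTER_CUBIC))
E
python3 g.py
```

```text
t 5.8 tcp [0.582  0.294  0.0107] tilt -1.0 gap 0.0134 gf 58.7 wf [-1.  -0.5 -1.5] q [ 0.34  0.57 -0.04  0.95  0.    0.65]
```

{"method": "apply_moves", "body": {"rows": [{"xyz": [0,0,1.5],"turn": [0,0,0],"grip": 0.0},{"xyz": [0,0,1.5],"turn": [0,0,0],"grip": 0.4},{"xyz": [0,0,1.5],"turn": [0,0,0],"grip": 0.4},{"xyz": [0,0,1.5],"turn": [0,0,0],"grip": 0.4},{"xyz": [0,0,1.5],"turn": [0,0,0],"grip": 0.4},{"xyz": [0,0,-20],"turn": [0,0,0],"grip": 0.4},{"xyz": [0,0,-50],"turn": [0,0,0],"grip": 0.4},{"xyz": [0,0,-80],"turn": [0,0,0],"grip": 0.5}]}}

```text
clock: 6.47
tcp_pos: [0.581, 0.2936, 0.0907]
orientation: [-0.001, 0.152, 0.988, -0.001]
wrist_force: [-0.3, -0.3, 0.3]
finger_gap: 0.0425
grip_force: 0.0
```

```bash
python3 g.py "[.3537,.3285,.08]" "[.3537,.3285,-.004]"; python3 z.py .5816 .2938 pics/z1.png
```

```text
t 6.47 tcp [0.581  0.2936 0.0907] tilt -1.0 gap 0.0425 gf 0.0 wf [-0.3 -0.3  0.3] q [0.34 0.51 0.06 1.13 0.   0.65]
[.3537,.3285,.08] [227.2 -35.1  11.3]
[.3537,.3285,-.004] [227.1 -35.   95.3]
```

View pics/z1.png

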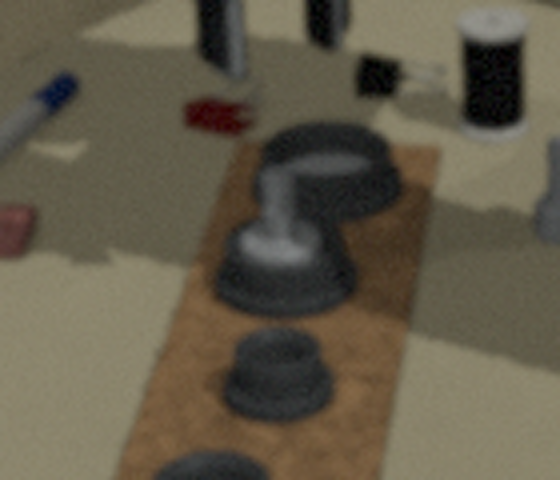

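The crop shows punch_36 upright in its die at about (278,240). Next is punch_18.

{"method": "apply_moves", "body": {"rows": [{"xyz": [40,-6,0],"turn": [0,0,0],"grip": 0.5},{"xyz": [80,-12,0],"turn": [0,0,0],"grip": 0.5},{"xyz": [120,-18,0],"turn": [0,0,0],"grip": 0.5},{"xyz": [160,-24,0],"turn": [0,0,0],"grip": 0.5},{"xyz": [200,-31,0],"turn": [0,0,0],"grip": 0.5},{"xyz": [228,-35.5,0],"turn": [0,0,0],"grip": 0.5},{"xyz": [228,-35.5,20],"turn": [0,0,0],"grip": 0.5},{"xyz": [228,-35.5,50],"turn": [0,0,0],"grip": 0.5},{"xyz": [228,-35.5,75],"turn": [0,0,0],"grip": 0.5},{"xyz": [228,-35.5,90],"turn": [0,0,0],"grip": 0.5},{"xyz": [228,-35.5,95],"turn": [0,0,0],"grip": 0.5},{"xyz": [228,-35.5,95],"turn": [0,0,0],"grip": 0.5}]}}

```text
clock: 7.52
tcp_pos: [0.353, 0.3282, -0.0052]
orientation: [-0.001, 0.152, 0.988, -0.001]
wrist_force: [-0.7, 0.3, -0.0]
finger_gap: 0.0427
grip_force: 0.0
```

{"method": "apply_moves", "body": {"rows": [{"xyz": [0,0,0],"turn": [0,0,0],"grip": 0.2},{"xyz": [0,0,0],"turn": [0,0,0],"grip": 0.0},{"xyz": [0,0,0],"turn": [0,0,0],"grip": 0.0},{"xyz": [0,0,0],"turn": [0,0,0],"grip": 0.0},{"xyz": [0,0,0],"turn": [0,0,0],"grip": 0.0},{"xyz": [0,0,0],"turn": [0,0,0],"grip": 0.0},{"xyz": [0,0,0],"turn": [0,0,0],"grip": 0.0}], "force": 60}}

```text
clock: 8.1
tcp_pos: [0.3552, 0.3296, -0.0028]
orientation: [0.001, 0.152, 0.988, 0.001]
wrist_force: [-0.2, 0.3, 6.7]
finger_gap: 0.0127
grip_force: 58.5
```

```bash
python3 g.py "[.5236,.368,.075]"
```

```text
t 8.1 tcp [ 0.3552  0.3296 -0.0028] tilt -1.0 gap 0.0127 gf 58.5 wf [-0.2  0.3  6.7] q [ 0.58  0.31 -0.52  0.74 -0.    0.89]
[.5236,.368,.075] [-149.2   87.6  -77.3]
```

{"method": "apply_moves", "body": {"rows": [{"xyz": [0,0,-20],"turn": [0,0,0],"grip": 0.0},{"xyz": [0,0,-45],"turn": [0,0,0],"grip": 0.0},{"xyz": [0,0,-75],"turn": [0,0,0],"grip": 0.0},{"xyz": [-30,18,-75],"turn": [0,0,0],"grip": 0.0},{"xyz": [-60,36,-75],"turn": [0,0,0],"grip": 0.0},{"xyz": [-95,56,-75],"turn": [0,0,0],"grip": 0.0},{"xyz": [-130,77,-75],"turn": [0,0,0],"grip": 0.0},{"xyz": [-150,89,-75],"turn": [0,0,0],"grip": 0.0},{"xyz": [-150,89,-75],"turn": [0,0,0],"grip": 0.0},{"xyz": [-150,89,-75],"turn": [0,0,0],"grip": 0.0}]}}

```text
clock: 8.93
tcp_pos: [0.5246, 0.3682, 0.0701]
orientation: [-0.0, 0.153, 0.988, -0.0]
wrist_force: [-0.9, 0.4, -1.5]
finger_gap: 0.0129
grip_force: 58.7
```

```bash
python3 g.py; python3 z.py .5236 .368 pics/z2.png
python3 - <<'E'
from h import *
c=cam("side");W=worldmap(c)
m=(np.hypot(W[:,:,0]-.5236,W[:,:,1]-.368)<.03)&(W[:,:,2]>.045)&(W[:,:,2]<.095)
v,u=np.nonzero(m); print(np.percentile(W[m][:,2],[1,5]),W[m].mean(0),u.min(),u.max(),v.max(), proj(c,[.5236,.368,.075]))
E
```

```text
t 8.93 tcp [0.5246 0.3682 0.0701] tilt -1.0 gap 0.0129 gf 58.7 wf [-0.9  0.4 -1.5] q [ 0.49  0.51 -0.    1.07  0.    0.79]
[0.07448044 0.07518009] [0.52033888 0.37148327 0.08468462] 264 275 253 [269.93812158 251.2622836 ]
```

View pics/z2.png

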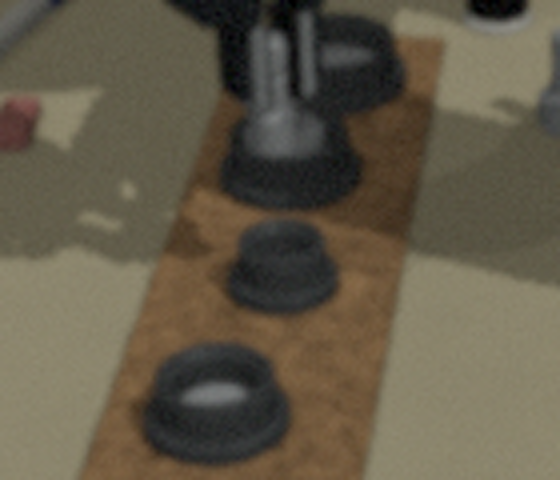

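The crop shows punch_18 held upright, its disc near (270,140), and in line with die_18 at about (280,265). The pixel offset is about 0.5 px. I'll lower and release.

{"method": "apply_moves", "body": {"rows": [{"xyz": [0,0,20],"turn": [0,0,0],"grip": 0.0},{"xyz": [0,0,38],"turn": [0,0,0],"grip": 0.0},{"xyz": [0,0,44],"turn": [0,0,0],"grip": 0.0},{"xyz": [0,0,48],"turn": [0,0,0],"grip": 0.0},{"xyz": [0,0,52],"turn": [0,0,0],"grip": 0.0},{"xyz": [0,0,55],"turn": [0,0,0],"grip": 0.0},{"xyz": [0,0,58],"turn": [0,0,0],"grip": 0.0},{"xyz": [0,0,60],"turn": [0,0,0],"grip": 0.0},{"xyz": [0,0,60],"turn": [0,0,0],"grip": 0.0}]}}

```text
clock: 9.78
tcp_pos: [0.5241, 0.3687, 0.0113]
orientation: [0.0, 0.152, 0.988, 0.0]
wrist_force: [-0.2, -0.3, -0.2]
finger_gap: 0.0132
grip_force: 58.7
```

{"method": "apply_moves", "body": {"rows": [{"xyz": [0,0,1.5],"turn": [0,0,0],"grip": 0.0},{"xyz": [0,0,1.5],"turn": [0,0,0],"grip": 0.4},{"xyz": [0,0,1.5],"turn": [0,0,0],"grip": 0.4},{"xyz": [0,0,1.5],"turn": [0,0,0],"grip": 0.4},{"xyz": [0,0,1.5],"turn": [0,0,0],"grip": 0.4},{"xyz": [0,0,-20],"turn": [0,0,0],"grip": 0.4},{"xyz": [0,0,-50],"turn": [0,0,0],"grip": 0.4},{"xyz": [0,0,-80],"turn": [0,0,0],"grip": 0.5},{"xyz": [0,0,-80],"turn": [0,0,0],"grip": 0.5}]}}

```text
clock: 10.53
tcp_pos: [0.5272, 0.3704, 0.0973]
orientation: [0.004, 0.152, 0.988, 0.003]
wrist_force: [2.4, 0.6, 0.2]
finger_gap: 0.0427
grip_force: 0.0
```

```bash
python3 g.py "[.5129,.1714,.08]" "[.5129,.1714,-.004]"; python3 z.py .5236 .368 pics/z3.png
```

```text
t 10.53 tcp [0.5272 0.3704 0.0973] tilt -0.99995 gap 0.0427 gf 0.0 wf [2.4 0.6 0.2] q [0.49 0.48 0.04 1.11 0.   0.79]
[.5129,.1714,.08] [ -46.2 -194.2   16.2]
[.5129,.1714,-.004] [ -45.6 -194.7  100.2]
```

View pics/z3.png

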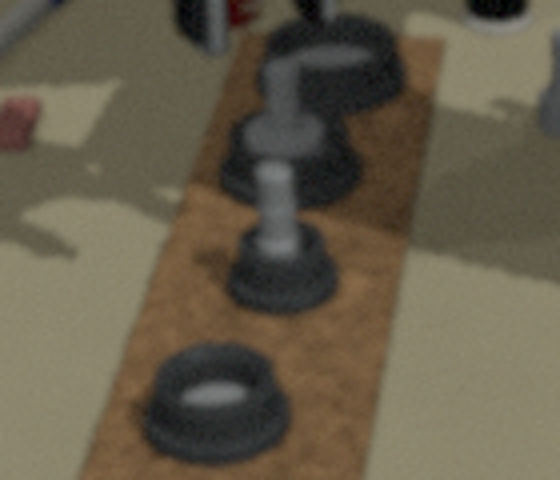

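Punch_18 is upright in its die at about (280,240) in the crop. Next is punch_27.

{"method": "apply_moves", "body": {"rows": [{"xyz": [-10,-38,0],"turn": [0,0,0],"grip": 0.5},{"xyz": [-20,-76,0],"turn": [0,0,0],"grip": 0.5},{"xyz": [-30,-114,0],"turn": [0,0,0],"grip": 0.5},{"xyz": [-39,-150,0],"turn": [0,0,0],"grip": 0.5},{"xyz": [-47,-180,0],"turn": [0,0,0],"grip": 0.5},{"xyz": [-49,-191,0],"turn": [0,0,0],"grip": 0.5},{"xyz": [-49,-191,0],"turn": [0,0,0],"grip": 0.5},{"xyz": [-49,-191,0],"turn": [0,0,0],"grip": 0.5}]}}

```text
clock: 11.25
tcp_pos: [0.5128, 0.1713, 0.0903]
orientation: [-0.0, 0.153, 0.988, 0.0]
wrist_force: [-0.0, 0.0, 0.3]
finger_gap: 0.0429
grip_force: 0.0
```

```bash
python3 g.py "[.5129,.1714,-.0045]"
```

```text
t 11.25 tcp [0.5128 0.1713 0.0903] tilt -1.0 gap 0.0429 gf 0.0 wf [-0.   0.   0.3] q [ 0.17  0.31 -0.25  1.01  0.    0.48]
[.5129,.1714,-.0045] [-0.2  0.  94.8]
```

{"method": "apply_moves", "body": {"rows": [{"xyz": [0,0,35],"turn": [0,0,0],"grip": 0.5},{"xyz": [0,0,65],"turn": [0,0,0],"grip": 0.5},{"xyz": [0,0,85],"turn": [0,0,0],"grip": 0.5},{"xyz": [0,0,94.5],"turn": [0,0,0],"grip": 0.5},{"xyz": [0,0,94.5],"turn": [0,0,0],"grip": 0.5},{"xyz": [0,0,94.5],"turn": [0,0,0],"grip": 0.2},{"xyz": [0,0,94.5],"turn": [0,0,0],"grip": 0.0},{"xyz": [0,0,94.5],"turn": [0,0,0],"grip": 0.0},{"xyz": [0,0,94.5],"turn": [0,0,0],"grip": 0.0},{"xyz": [0,0,94.5],"turn": [0,0,0],"grip": 0.0},{"xyz": [0,0,94.5],"turn": [0,0,0],"grip": 0.0},{"xyz": [0,0,94.5],"turn": [0,0,0],"grip": 0.0}]}}

```text
clock: 12.25
tcp_pos: [0.5143, 0.1721, -0.0023]
orientation: [0.001, 0.152, 0.988, 0.001]
wrist_force: [-0.2, 1.7, 6.5]
finger_gap: 0.0129
grip_force: 59.0
```

```bash
python3 g.py "[.481,.458,.075]"
```

```text
t 12.25 tcp [ 0.5143  0.1721 -0.0023] tilt -0.99999 gap 0.0129 gf 59.0 wf [-0.2  1.7  6.5] q [ 0.17  0.4  -0.37  0.8   0.    0.48]
[.481,.458,.075] [117.6 262.7 -77. ]
```

{"method": "apply_moves", "body": {"rows": [{"xyz": [0,0,-25],"turn": [0,0,0],"grip": 0.0},{"xyz": [0,0,-55],"turn": [0,0,0],"grip": 0.0},{"xyz": [0,0,-85],"turn": [0,0,0],"grip": 0.0},{"xyz": [13,30,-85],"turn": [0,0,0],"grip": 0.0},{"xyz": [29,66,-85],"turn": [0,0,0],"grip": 0.0},{"xyz": [45,102,-85],"turn": [0,0,0],"grip": 0.0},{"xyz": [61,138,-85],"turn": [0,0,0],"grip": 0.0},{"xyz": [77,174,-85],"turn": [0,0,0],"grip": 0.0},{"xyz": [93,210,-85],"turn": [0,0,0],"grip": 0.0},{"xyz": [107,243,-85],"turn": [0,0,0],"grip": 0.0},{"xyz": [117,264,-85],"turn": [0,0,0],"grip": 0.0},{"xyz": [117,264,-85],"turn": [0,0,0],"grip": 0.0}]}}

```text
clock: 13.25
tcp_pos: [0.4795, 0.463, 0.0807]
orientation: [-0.0, 0.15, 0.989, 0.001]
wrist_force: [0.7, -0.8, -0.9]
finger_gap: 0.0126
grip_force: 58.9
```

{"method": "apply_moves", "body": {"rows": [{"xyz": [0,0,0],"turn": [0,0,0],"grip": 0.0},{"xyz": [0,0,15],"turn": [0,0,0],"grip": 0.0},{"xyz": [0,0,30],"turn": [0,0,0],"grip": 0.0}]}}

```text
clock: 13.5
tcp_pos: [0.4817, 0.4578, 0.0519]
orientation: [0.001, 0.153, 0.988, 0.0]
wrist_force: [-0.0, -0.3, -1.3]
finger_gap: 0.0131
grip_force: 58.9
```

```bash
python3 g.py
python3 - <<'E'
from h import *
c=cam("side");W=worldmap(c)
m=(np.hypot(W[:,:,0]-.481,W[:,:,1]-.458)<.03)&(W[:,:,2]>.036)&(W[:,:,2]<.078)
v,u=np.nonzero(m); w=v>v.max()-8; print(np.percentile(W[m][:,2],[1,5]),u[w].min(),u[w].max(),v.max(), proj(c,[.481,.458,.055]))
E
```

```text
t 13.5 tcp [0.4817 0.4578 0.0519] tilt -1.0 gap 0.0131 gf 58.9 wf [-0.  -0.3 -1.3] q [ 0.64  0.56  0.04  1.05 -0.    0.95]
[0.05616    0.05766898] 244 261 297 [253.59649392 294.66109154]
```

{"method": "apply_moves", "body": {"rows": [{"xyz": [0,0,15],"turn": [0,0,0],"grip": 0.0},{"xyz": [0,0,24],"turn": [0,0,0],"grip": 0.0},{"xyz": [0,0,28],"turn": [0,0,0],"grip": 0.0},{"xyz": [0,0,32],"turn": [0,0,0],"grip": 0.0},{"xyz": [0,0,36],"turn": [0,0,0],"grip": 0.0},{"xyz": [0,0,39],"turn": [0,0,0],"grip": 0.0},{"xyz": [0,0,40],"turn": [0,0,0],"grip": 0.0},{"xyz": [0,0,40],"turn": [0,0,0],"grip": 0.0}]}}

```text
clock: 14.22
tcp_pos: [0.4811, 0.4587, 0.0118]
orientation: [0.0, 0.152, 0.988, 0.0]
wrist_force: [-1.1, -0.2, -1.4]
finger_gap: 0.013
grip_force: 59.1
```

{"method": "apply_moves", "body": {"rows": [{"xyz": [0,0,1.5],"turn": [0,0,0],"grip": 0.0},{"xyz": [0,0,1.5],"turn": [0,0,0],"grip": 0.4},{"xyz": [0,0,1.5],"turn": [0,0,0],"grip": 0.4},{"xyz": [0,0,1.5],"turn": [0,0,0],"grip": 0.4},{"xyz": [0,0,1.5],"turn": [0,0,0],"grip": 0.4},{"xyz": [0,0,-20],"turn": [0,0,0],"grip": 0.4},{"xyz": [0,0,-50],"turn": [0,0,0],"grip": 0.4},{"xyz": [0,0,-80],"turn": [0,0,0],"grip": 0.5},{"xyz": [0,0,-80],"turn": [0,0,0],"grip": 0.5}]}}

```text
clock: 14.97
tcp_pos: [0.484, 0.461, 0.0981]
orientation: [0.004, 0.152, 0.988, 0.004]
wrist_force: [1.0, 1.1, 1.0]
finger_gap: 0.0429
grip_force: 0.0
```

{"method": "apply_moves", "body": {"rows": [{"xyz": [0,-38,0],"turn": [0,0,0],"grip": 0.5},{"xyz": [-1,-76,0],"turn": [0,0,0],"grip": 0.5},{"xyz": [-1.5,-114,0],"turn": [0,0,0],"grip": 0.5},{"xyz": [-2,-152,0],"turn": [0,0,0],"grip": 0.5},{"xyz": [-2.5,-190,0],"turn": [0,0,0],"grip": 0.5},{"xyz": [-3,-228,0],"turn": [0,0,0],"grip": 0.5},{"xyz": [-3.5,-265,0],"turn": [0,0,0],"grip": 0.5},{"xyz": [-3.5,-286,0],"turn": [0,0,0],"grip": 0.5},{"xyz": [-3.5,-286,0],"turn": [0,0,0],"grip": 0.5},{"xyz": [-3.5,-286,0],"turn": [0,0,0],"grip": 0.5}]}}

```text
clock: 15.8
tcp_pos: [0.3982, 0.1841, 0.0916]
orientation: [0.0, 0.153, 0.988, 0.0]
wrist_force: [0.4, 0.7, 0.9]
finger_gap: 0.0431
grip_force: 0.0
```

```bash
python3 g.py "[.398,.1848,-.004]";  python3 z.py .50 .40 pics/z4.png
```

```text
t 15.8 tcp [0.3982 0.1841 0.0916] tilt -1.0 gap 0.0431 gf 0.0 wf [0.4 0.7 0.9] q [ 0.25  0.12 -0.49  0.96  0.    0.56]
[.398,.1848,-.004] [ 0.5  0.6 95.6]
```

View pics/z4.png

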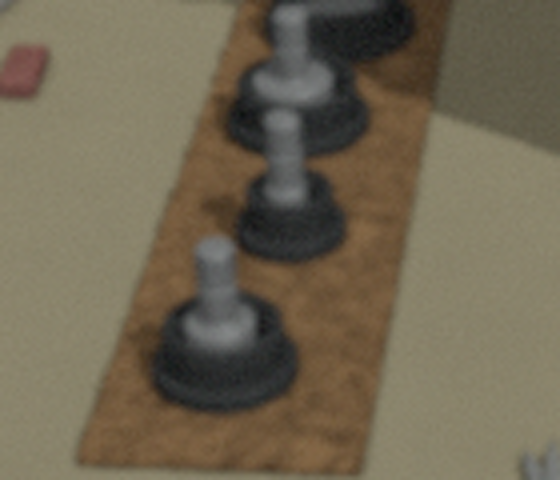

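The crop shows three punches upright in their dies, at about (217,310), (286,180) and (292,70). Last is punch_45.

{"method": "apply_moves", "body": {"rows": [{"xyz": [0,0,35],"turn": [0,0,0],"grip": 0.5},{"xyz": [0,0,65],"turn": [0,0,0],"grip": 0.5},{"xyz": [0,0,85],"turn": [0,0,0],"grip": 0.5},{"xyz": [0,0,95],"turn": [0,0,0],"grip": 0.5},{"xyz": [0,0,95],"turn": [0,0,0],"grip": 0.5},{"xyz": [0,0,95],"turn": [0,0,0],"grip": 0.2},{"xyz": [0,0,95],"turn": [0,0,0],"grip": 0.0},{"xyz": [0,0,95],"turn": [0,0,0],"grip": 0.0},{"xyz": [0,0,95],"turn": [0,0,0],"grip": 0.0},{"xyz": [0,0,95],"turn": [0,0,0],"grip": 0.0},{"xyz": [0,0,95],"turn": [0,0,0],"grip": 0.0},{"xyz": [0,0,95],"turn": [0,0,0],"grip": 0.0}]}}

```text
clock: 16.85
tcp_pos: [0.3994, 0.1854, -0.0027]
orientation: [0.001, 0.152, 0.988, 0.001]
wrist_force: [0.2, 2.4, 6.6]
finger_gap: 0.0131
grip_force: 58.9
```

```bash
python3 g.py "[.6252,.2092,.075]"
```

```text
t 16.85 tcp [ 0.3994  0.1854 -0.0027] tilt -1.0 gap 0.0131 gf 58.9 wf [0.2 2.4 6.6] q [ 0.25  0.24 -0.62  0.71  0.    0.56]
[.6252,.2092,.075] [-208.4   90.8  -77.1]
```

{"method": "apply_moves", "body": {"rows": [{"xyz": [0,0,-25],"turn": [0,0,0],"grip": 0.0},{"xyz": [0,0,-50],"turn": [0,0,0],"grip": 0.0},{"xyz": [0,0,-75],"turn": [0,0,0],"grip": 0.0},{"xyz": [-28,12,-75],"turn": [0,0,0],"grip": 0.0},{"xyz": [-62,27,-75],"turn": [0,0,0],"grip": 0.0},{"xyz": [-96,42,-75],"turn": [0,0,0],"grip": 0.0},{"xyz": [-130,57,-75],"turn": [0,0,0],"grip": 0.0},{"xyz": [-164,72,-75],"turn": [0,0,0],"grip": 0.0},{"xyz": [-195,85,-75],"turn": [0,0,0],"grip": 0.0},{"xyz": [-209.5,91.5,-75],"turn": [0,0,0],"grip": 0.0},{"xyz": [-209.5,91.5,-75],"turn": [0,0,0],"grip": 0.0},{"xyz": [-209.5,91.5,-75],"turn": [0,0,0],"grip": 0.0}]}}

```text
clock: 17.85
tcp_pos: [0.6251, 0.2083, 0.0698]
orientation: [-0.001, 0.153, 0.988, -0.001]
wrist_force: [-0.8, 0.4, -2.7]
finger_gap: 0.0131
grip_force: 58.9
```

{"method": "apply_moves", "body": {"rows": [{"xyz": [0,0,10],"turn": [0,0,0],"grip": 0.0},{"xyz": [0,0,20],"turn": [0,0,0],"grip": 0.0},{"xyz": [0,0,20],"turn": [0,0,0],"grip": 0.0}]}}

```text
clock: 18.1
tcp_pos: [0.6222, 0.2085, 0.0482]
orientation: [-0.003, 0.152, 0.988, -0.001]
wrist_force: [-2.0, -0.4, -2.5]
finger_gap: 0.0133
grip_force: 58.9
```

```bash
python3 g.py
python3 - <<'E'
from h import *
c=cam("side");W=worldmap(c)
m=(np.hypot(W[:,:,0]-.6252,W[:,:,1]-.2092)<.03)&(W[:,:,2]>.04)&(W[:,:,2]<.078)
v,u=np.nonzero(m); w=v>v.max()-8; print(np.percentile(W[m][:,2],[1,5]),u[w].min(),u[w].max(),v.max(), proj(c,[.6252,.2092,.055]))
E
```

```text
t 18.1 tcp [0.6222 0.2085 0.0482] tilt -0.99999 gap 0.0133 gf 58.9 wf [-2.  -0.4 -2.5] q [ 0.2   0.55  0.02  1.05 -0.    0.51]
[0.0517672  0.05467095] 273 295 219 [283.03344106 213.37104113]
```

{"method": "apply_moves", "body": {"rows": [{"xyz": [0,0,0],"turn": [0,0,0],"grip": 0.0},{"xyz": [0,0,0],"turn": [0,0,0],"grip": 0.0},{"xyz": [0,0,12],"turn": [0,0,0],"grip": 0.0},{"xyz": [0,0,20],"turn": [0,0,0],"grip": 0.0},{"xyz": [0,0,25],"turn": [0,0,0],"grip": 0.0},{"xyz": [0,0,29],"turn": [0,0,0],"grip": 0.0},{"xyz": [0,0,33],"turn": [0,0,0],"grip": 0.0},{"xyz": [0,0,36],"turn": [0,0,0],"grip": 0.0},{"xyz": [0,0,39],"turn": [0,0,0],"grip": 0.0},{"xyz": [0,0,40],"turn": [0,0,0],"grip": 0.0},{"xyz": [0,0,40],"turn": [0,0,0],"grip": 0.0}]}}

```text
clock: 19.07
tcp_pos: [0.6256, 0.209, 0.0115]
orientation: [0.0, 0.152, 0.988, 0.0]
wrist_force: [-0.5, -0.4, -1.0]
finger_gap: 0.013
grip_force: 58.8
```

Release, rise, then back over the free bench so the top camera can see the dies.

{"method": "apply_moves", "body": {"rows": [{"xyz": [0,0,1.5],"turn": [0,0,0],"grip": 0.0},{"xyz": [0,0,1.5],"turn": [0,0,0],"grip": 0.4},{"xyz": [0,0,1.5],"turn": [0,0,0],"grip": 0.4},{"xyz": [0,0,1.5],"turn": [0,0,0],"grip": 0.4},{"xyz": [0,0,1.5],"turn": [0,0,0],"grip": 0.4},{"xyz": [0,0,-20],"turn": [0,0,0],"grip": 0.4},{"xyz": [0,0,-50],"turn": [0,0,0],"grip": 0.4},{"xyz": [0,0,-80],"turn": [0,0,0],"grip": 0.4},{"xyz": [0,0,-110],"turn": [0,0,0],"grip": 0.4},{"xyz": [0,0,-110],"turn": [0,0,0],"grip": 0.4}]}}

```text
clock: 19.9
tcp_pos: [0.6293, 0.2098, 0.1286]
orientation: [0.005, 0.152, 0.988, 0.002]
wrist_force: [1.2, 0.2, 0.1]
finger_gap: 0.0342
grip_force: 0.0
```

```bash
python3 g.py "[.173,.548,.204]" "[.44,.2884,.145]"
```

```text
t 19.9 tcp [0.6293 0.2098 0.1286] tilt -0.99994 gap 0.0342 gf 0.0 wf [1.2 0.2 0.1] q [0.2  0.5  0.15 1.2  0.   0.51]
[.173,.548,.204] [536.2 185.6 -79.5]
[.44,.2884,.145] [204.   18.1 -18.3]
```

{"method": "apply_moves", "body": {"rows": [{"xyz": [100,9,-70],"turn": [0,0,0],"grip": 0.4},{"xyz": [200,18,-70],"turn": [0,0,0],"grip": 0.4},{"xyz": [200,18,-70],"turn": [0,0,0],"grip": 0.4},{"xyz": [200,18,-70],"turn": [0,0,0],"grip": 0.4},{"xyz": [200,18,-70],"turn": [0,0,0],"grip": 0.4},{"xyz": [200,18,-70],"turn": [0,0,0],"grip": 0.4},{"xyz": [530,185,-75],"turn": [0,0,0],"grip": 0.4},{"xyz": [530,185,-75],"turn": [0,0,0],"grip": 0.4},{"xyz": [530,185,-75],"turn": [0,0,0],"grip": 0.4},{"xyz": [530,185,-75],"turn": [0,0,0],"grip": 0.4},{"xyz": [530,185,-75],"turn": [0,0,0],"grip": 0.4},{"xyz": [530,185,-75],"turn": [0,0,0],"grip": 0.4}]}}

```text
clock: 20.9
tcp_pos: [0.2602, 0.4624, 0.1948]
orientation: [0.0, 0.152, 0.988, 0.0]
wrist_force: [1.3, 0.7, -0.4]
finger_gap: 0.0337
grip_force: 0.0
```

{"method": "apply_moves", "body": {"rows": [{"xyz": [110,60,0],"turn": [0,0,0],"grip": 0.4},{"xyz": [110,60,0],"turn": [0,0,0],"grip": 0.4},{"xyz": [110,60,0],"turn": [0,0,0],"grip": 0.4},{"xyz": [110,60,0],"turn": [0,0,0],"grip": 0.4},{"xyz": [110,60,0],"turn": [0,0,0],"grip": 0.4}]}}

```text
clock: 21.32
tcp_pos: [0.1729, 0.5528, 0.194]
orientation: [0.0, 0.15, 0.989, -0.0]
wrist_force: [0.5, -0.0, 0.4]
finger_gap: 0.0338
grip_force: 0.0
```

```bash
python3 g.py
python3 - <<'E'
from h import *
c=cam("top"); W=worldmap(c)
cv2.imwrite("pics/end.png",c["color"])
for n,x,y in(("45",.6252,.2092),("36",.5816,.2938),("18",.5236,.368),("27",.481,.458)):
    d=np.hypot(W[:,:,0]-x,W[:,:,1]-y)<.03
    o=[]
    for lo,hi in((.045,.075),(.0265,.036),(.0225,.031)):
        s=W[d&(W[:,:,2]>lo)&(W[:,:,2]<hi)]
        (a,b),r=cv2.minEnclosingCircle(s[:,:2].astype(np.float32)); o.append((round(a,4),round(b,4),round(2000*r,1),round(float(np.median(s[:,2])),4),len(s)))
    print(n,o)
E
```

```text
t 21.32 tcp [0.1729 0.5528 0.194 ] tilt -1.0 gap 0.0338 gf 0.0 wf [ 0.5 -0.   0.4] q [ 1.13  0.32  0.04  1.28 -0.    1.43]
45 [(0.624, 0.2106, 15.2, 0.0629, 111), (0.6252, 0.2091, 60.1, 0.0308, 826), (0.6252, 0.2091, 60.1, 0.0289, 531)]
36 [(0.5823, 0.2959, 16.3, 0.0637, 108), (0.5814, 0.2942, 56.2, 0.0305, 711), (0.5815, 0.2946, 56.9, 0.0287, 492)]
18 [(0.5239, 0.3692, 15.3, 0.0636, 97), (0.5237, 0.368, 37.2, 0.0298, 248), (0.5239, 0.368, 36.9, 0.0287, 218)]
27 [(0.4808, 0.4589, 15.6, 0.0634, 114), (0.4809, 0.4588, 46.9, 0.0304, 447), (0.4806, 0.4587, 47.1, 0.0289, 339)]
```

View pics/end.png

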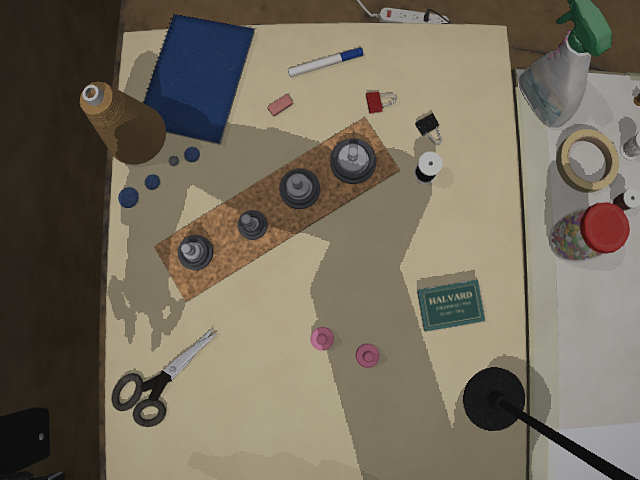

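The top view shows all four punches in their dies, at (353,157), (298,186), (250,222) and (193,250). Shank tops are at about 63 mm, which matches seated, and the spool and tin have not moved. Handing in.

```bash
python3 -c "
from workcell import ticket
print(ticket.hand_in())"
```

```text
the job is handed in; nothing more can be done
None
```

All four punches are seated upright in the dies of their own size (axes within about 2 mm in the last top view), the dies, spool and tin have not moved, and the job is handed in; hand-in returned no verdict.

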